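# Square up a rack post and hold the square in the corner

## Task

A small rack frame is being bolted together on the cutting table: its orange beam is clamped down, but the green post still swings on its bolt and leans into the corner. Take the aluminium assembly square by its blue grip block, lay it flat on the table in the corner and press it in until one edge lies flush along the beam and the other flush along the post, which swings true as you press; do not force the post past square. Finish while holding it there, still gripping the square and pressing it lightly against both faces, and leave the thread cones, the wrench and the bolt cup alone.

Things in the scene. Friction and masses are not known exactly. Their poses are not given: they have to be found in the camera images.
- frame: Orange steel beam of the rack frame, fixed (place and yaw vary): spans x -40 to 260, y -40 to 0 mm, 40 high. Origin: inner corner of the frame, at table height; x runs along the beam's inner face (plane y = 0), y along the post's inner face once that is square. The square belongs in the x>0, y>0 quarter. A dark clamp stands on the beam at x 210 to 240, top 76 mm up.
- post (a joint): Swing of the green post, rad: 0 = exactly square to the beam, positive = leaning into the corner (starts 0.06 to 0.14), negative = past square. The bolt drags with 0.45 N m and the post stays where left: about 2.6 N at 170 mm from the bolt swings it, near its foot it takes about 14 N.
- square_grip (a point): Grip point of the square's blue block, 42 mm above the square's underside. Block 26 x 50, 60 high; grip it across the 26 mm, which lie along the square's diagonal (45 degrees between its x and y), fingertips 18 mm or more above the table to clear the legs. Axes: x, y along the square's outer edges, z up. The outer corner is at (-75, -75, -42) mm from here.
- square_corner (a point): Outer corner (notched 12 mm) of the assembly square, at its underside; same axes. Aluminium L, 16 thick, two legs 150 long, 30 wide along its +x and +y, joined by a diagonal brace with the blue block; 0.4 kg. Starts flat on the table, left of the frame. The edge along x goes against the beam, the edge along y against the post. Faces rub: friction about half the push.
- cone_green: Green thread cone standing on the table, 64 diameter, 106 high; origin at the centre of its foot. Leave it alone.
- cone_yellow: Yellow thread cone, same size and origin. Leave it alone.
- wrench: Steel wrench, 160 long, lying on the table; origin under its middle. Leave it alone.
- bolt_cup: Grey plastic cup of bolts, 80 diameter, 40 high; origin at the centre of its foot. Leave it alone.
- post_face (a point): Point on the green post's inner face, 8 mm above the table; at (0, 150, 8) mm in the frame's axes when the post is square. Post: 40 wide, 40 high (51 over the bolt at its foot), reaching to 213 mm from the corner, pivoting on an upright bolt at frame (-20, -20). Axes: y along the post, x out of its inner face.
Not all that is in view belongs to the job. What is meant by the part that bears square_grip is not brown, and is the smaller of those in its own colour.

How it is judged:
At the end, for the whole second after the job is handed in: Gripper on the square (over 3 N), square pressing beam and post (over 0.5 N each); flat on the table (8 mm, 0.06 rad), corner within 4 mm of the frame's corner on each axis, edges within 0.025 rad of beam and post, post within 0.025 rad of square, square still (under 10 mm/s) (contact force between square and frame above 0.5 N and contact force between square and post above 0.5 N and contact force between the fingers and square above 3 N and angle between the x axis of square_grip and the x axis of frame, either way round below 0.025 rad and angle between the y axis of square_grip and the y axis of post_face, either way round below 0.025 rad and value of joint post between -0.025 and 0.025 rad and x of square_corner in the frame of frame between -0.004 and 0.004 m and y of square_corner in the frame of frame between -0.004 and 0.004 m and height (world z) of square_corner below 0.008 m and angle between square_grip's own z axis and vertical below 0.06 rad and linear speed of square below 0.01 m/s); the arm keeps its last pose, push and grip.
It fails at once if the post is forced more than 0.05 rad past square (value of joint post below -0.05 rad).
It fails at once if the cone green is moved more than 30 mm (distance of cone_green from where it was at the start of the episode above 0.03 m).
It fails at once if the cone yellow is moved more than 30 mm (distance of cone_yellow from where it was at the start of the episode above 0.03 m).
It fails at once if the wrench is moved more than 30 mm (distance of wrench from where it was at the start of the episode above 0.03 m).
It fails at once if the bolt cup is moved more than 30 mm (distance of bolt_cup from where it was at the start of the episode above 0.03 m).
It also fails if it takes over 48 s, if anything falls off the work surface, if the arm or the gripper's body presses on something with over 40 N, if the wrist force passes 120 N, or if a joint passes its speed limit or range.

## Robot

A 7-joint arm with a two-finger parallel gripper is mounted at the origin on the work surface. World frame = base frame: x ahead of the robot, y to its left, z up, the work surface at z = 0. Lengths are in m, angles in rad, forces in N, time in s.
With the tool pointing down it reaches from about 0.4 to 0.875 m from the base axis. Payload 6.5 kg.
Tool frame: the origin (TCP) lies on the centre line of the jaws, within the pads' length; the fingertips stand 8 mm ahead of it and the grasp point (between the pads) lies 11 mm behind it; z points along the fingers, y is the direction in which the jaws open and shut (so a half turn about z gives the same grasp; the last joint's range is limited). The gripper opens to 85 mm and grips with 20 to 120 N. Pads are 22 mm wide; open, the fingers measure 114 mm over their backs; the gripper's body (76 mm by 85 mm) begins 54 mm behind the grasp point. The pads swing forward as they close: fully open they stand 13 mm farther back than shut.
Start: joints at [1.198, 0.536, -0.004, 1.538, 0.003, 1.067, -0.071], TCP at [0.196, -0.62, 0.239] pointing down, gripper open.
Joint ranges: [-2.7, 2.7], [-0.37, 2.16], [-1.27, 1.26], [0.24, 2.4], [-1.31, 4.45], [0.19, 1.91], [-2.76, 2.76]. Speed limits (rad/s): [2.39, 2.39, 3.14, 3.14, 3.14, 3.14, 3.14].

## Interface

Orientations are given as a unit quaternion [w, x, y, z].
In Python, from cell import observe, grab_frame, close_job gives the robot as it stands. The module is installed in compiled form; this text tells all that it offers.
- The arm moves only by the shell command python3 -m pendant 'ROWS' [OPENING]. ROWS is JSON, a list of rows, each an object of numbers: "x", "y", "z": the shift along the world's x, y, z each as a share of 20 mm, from -1 to 1; "yaw": the turn about the world's z as a share of 0.12 rad, from -1 to 1. A call has 1 to 8 rows; each row shifts and turns the commanded pose from where the row before left it; what a row does not reach is not made up. A row lasts 1/8 s, in which the tool goes at most 62.5 mm and 10.7 degrees, less where a joint would pass 70% of its speed; a pose out of reach is approached as far as the arm can. A call with a number of a shift or a turn outside -1 to 1 is refused whole. A call with a gripper value outside its range is refused whole. OPENING is the opening, from -1 (shut) to 1 (fully open), set as the call begins (- or left out, the last holds). The fingers move at their own pace and stop on an object; the grip force is fixed at half the most. Time passes only in rows, so rows that do not move let the fingers close. It gives the time, the measured TCP pose, the force and the opening at its end, in the units of the state.
- observe(): the state, without advancing time (a new reading comes with each control period).
- grab_frame(name): name is "scene" or "top" or "wrist"; returns a dict with "color" (420x560x3 uint8, blue, green, red), "K" (3x3 intrinsics, pixels), "k1" (the pictures are not rectified: a ray, as slopes to the right and down, at radius r is drawn at 1 + k1 r^2 times it, then the intrinsics apply), "eye" and "orientation" of the camera in the world. Camera axes: x right, y down, z forward; pixel columns grow to the right and rows downward; lengths in m; the calibration is good to about 2 mm. A picture is of the moment at which its call begins. There is no depth.
- close_job(): hands the job in, once; it reports no verdict.
The state is a dict: "time": time; "joint_pos": joint angles; "qd": joint speeds; "joint_torque": joint torques, N m; "tool_pos": TCP position; "ee_rot": TCP orientation; "contact_force": force on the tool from outside, world axes, zero at the start; "torque": the same for the moment, N m; "finger_gap": finger opening in m.
Only numpy, scipy, OpenCV 4.12 (cv2) and the standard library are available. Lean on these libraries where they do the work, as an engineer would, in place of code of your own. Each camera call takes 0.05 s, during which the arm holds its last target.

## Working session

There is one attempt and no reset: what is moved stays moved. The work goes in short steps, Python scripts to look and compute and a shell command to move; the robot and the scene stay as the last step left them, time stands still between calls to the robot, and variables do not carry over. Pictures are saved under pics/ and viewed, and the job is handed in when it is done.

```bash
mkdir -p pics; ls; cat > h.py <<'E'
import numpy as np,cv2,json
from cell import observe,grab_frame,close_job
def save(name,tag):
    f=grab_frame(name); cv2.imwrite(f'pics/{tag}.png',f['color'])
    json.dump({k:np.asarray(f[k]).tolist() for k in('K','k1','eye','orientation')},open(f'pics/{tag}.json','w'))
    return f
def load(tag): return json.load(open(f'pics/{tag}.json'))
def R(c):
    o=np.array(c['orientation'],float)
    if o.shape==(3,3): return o
    from scipy.spatial.transform import Rotation as Ro
    return Ro.from_quat([o[1],o[2],o[3],o[0]]).as_matrix()
def px2w(tag,pts,z):
    c=load(tag);K=np.array(c['K']);k1=c['k1'];out=[]
    pts=np.array(pts,float).reshape(-1,1,2)
    u=cv2.undistortPoints(pts,K,np.array([k1,0,0,0,0.])).reshape(-1,2)
    d=(R(c)@np.c_[u,np.ones(len(u))].T).T; e=np.array(c['eye'])
    z=np.broadcast_to(z,len(u))
    return e+d*((z-e[2])/d[:,2])[:,None]
def w2px(tag,P):
    c=load(tag);K=np.array(c['K']);P=np.array(P,float).reshape(-1,3)
    q=(P-np.array(c['eye']))@R(c); s=q[:,:2]/q[:,2:]; r2=(s**2).sum(1,keepdims=True)
    s=s*(1+c['k1']*r2); return np.c_[s*[K[0,0],K[1,1]]+[K[0,2],K[1,2]]]
def crop(tag,x0,y0,x1,y1,s,out):
    im=cv2.imread(f'pics/{tag}.png')[y0:y1,x0:x1]
    cv2.imwrite(f'pics/{out}.png',cv2.resize(im,None,fx=s,fy=s,interpolation=cv2.INTER_CUBIC))
E
python3 - <<'E'
from h import *
s=observe(); print({k:np.round(v,3).tolist() for k,v in s.items()})
for n in('scene','top','wrist'):
    save(n,n+'0'); print(n,load(n+'0'))
E
```

```text
pics
{'time': 0.0, 'joint_pos': [1.198, 0.537, -0.004, 1.539, 0.003, 1.067, -0.071], 'qd': [0.001, 0.0, 0.001, 0.0, 0.001, 0.001, 0.002], 'joint_torque': [0.001, -58.341, 1.049, -25.91, 0.012, 0.01, -0.0], 'tool_pos': [0.196, -0.619, 0.238], 'ee_rot': [-0.001, 0.988, 0.153, -0.0], 'contact_force': [0.571, -0.669, 0.29], 'torque': [-0.023, -0.003, -0.031], 'finger_gap': 0.085}
scene {'K': [[424.79868632139636, 0.0, 284.4556438029063], [0.0, 424.79868632139636, 210.86905978522557], [0.0, 0.0, 1.0]], 'k1': -0.12029353272491916, 'eye': [1.2613525750566965, 0.3157639948314439, 0.9689343934981222], 'orientation': [-0.17428737267105693, 0.4846471923420268, 0.8049134515916676, -0.294712310786636]}
top {'K': [[480.5583424190429, 0.0, 283.3531620650332], [0.0, 480.5583424190429, 212.6688130406427], [0.0, 0.0, 1.0]], 'k1': 0.01888498553083163, 'eye': [0.3150000567399887, -0.04688455174313554, 1.3046662504386795], 'orientation': [0.07502271266285204, -0.6739581827077311, 0.7306053532636142, -0.07979836043772545]}
wrist {'K': [[368.4667149928374, 0.0, 277.7399400539422], [0.0, 368.4667149928374, 210.14099757987688], [0.0, 0.0, 1.0]], 'k1': -0.006060575551748984, 'eye': [0.26594765184594094, -0.5972192307976949, 0.37356177491805803], 'orientation': [0.1157813759086091, 0.7984070080103794, -0.5846269033507716, -0.08574559132171579]}
```

View pics/scene0.png

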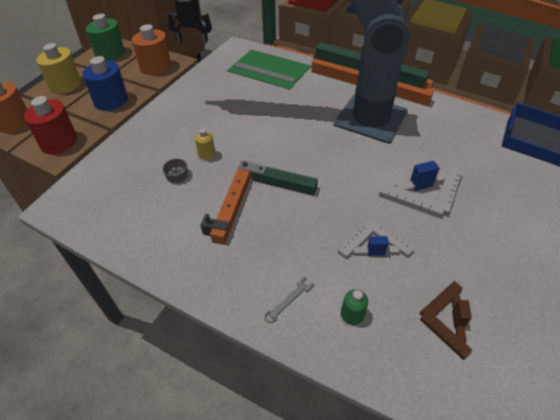

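View pics/top0.png

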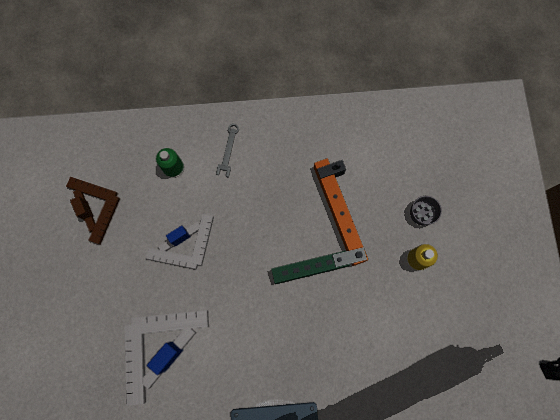

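The top view shows three squares: a brown one (92,208), a large aluminium one (165,355) and a small aluminium one with its block at (178,236). The description (not brown, smaller of its colour) points to the small one, with its outer corner near (198,268). The frame's corner is near (355,250), the beam runs up to (322,162) and the post runs left to (271,277).

```bash
python3 - <<'E'
from h import *
crop('top0',135,205,225,280,8,'c1'); crop('top0',255,150,375,290,5,'c2')
crop('top0',135,205,225,280,8,'c1')
E
```

```text
(no output)
```

View pics/c1.png

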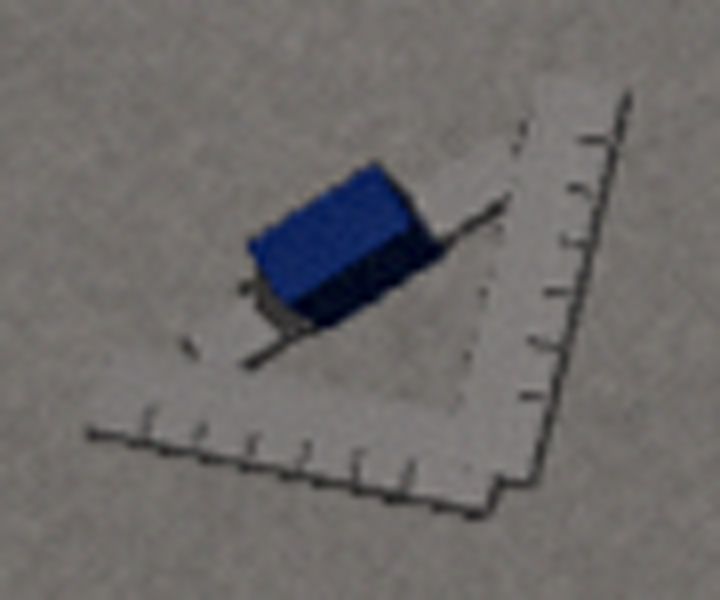

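View pics/c2.png

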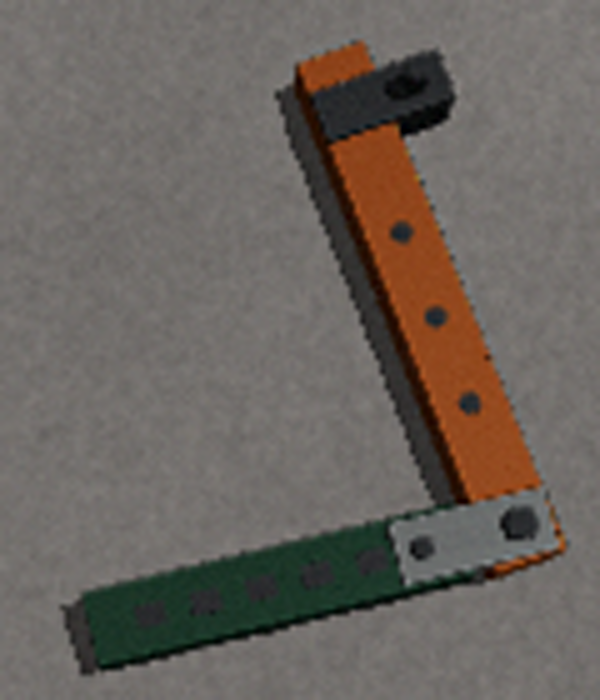

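```bash
python3 - <<'E'
from h import *
np.set_printoptions(precision=4,suppress=True)
o=np.array([135,205])
sq=np.array([[630,92],[535,482],[488,515],[88,432]])/8+o
print('sq z16',px2w('top0',sq,.016)[:,:2].tolist()); print('z0',px2w('top0',sq,0)[:,:2].tolist())
b=np.array([[376,163],[412,212],[290,298],[248,242]])/8+o
for z in(.06,.07,.076): 
    p=px2w('top0',b,z); print('block',z,p.mean(0),np.linalg.norm(np.diff(p,axis=0),axis=1))
o=np.array([255,150])
bm=np.array([[298,68],[468,502]])/5+o   # inner top edge
p=px2w('top0',bm,.04); print('beam',p, np.arctan2(*(p[0]-p[1])[[1,0]]))
po=np.array([[85,592],[390,520]])/5+o
p=px2w('top0',po,.04); print('post',p, np.arctan2(*(p[0]-p[1])[[1,0]])-np.pi/2)
bo=np.array([[518,522]])/5+o
print('bolt',px2w('top0',bo,.051))
E
```

```text
sq z16 [[0.6064455852359419, 0.12380002833544868], [0.4754337949856363, 0.1620066154755314], [0.46567802437165395, 0.17813529415567075], [0.5044354981260132, 0.3107514494222876]]
z0 [[0.6100641547874824, 0.12591923746374525], [0.47742573029942026, 0.164600195213001], [0.4675488326443824, 0.18092912656429888], [0.5067875167818479, 0.3151918357649104]]
block 0.06 [0.5586 0.2178 0.06  ] [0.0207 0.048  0.0237]
block 0.07 [0.5566 0.2157 0.07  ] [0.0205 0.0476 0.0235]
block 0.076 [0.5554 0.2144 0.076 ] [0.0204 0.0474 0.0234]
beam [[ 0.7277 -0.164   0.04  ]
 [ 0.4804 -0.2309  0.04  ]] 0.26446248153426305
post [[ 0.4493 -0.0252  0.04  ]
 [ 0.4742 -0.1888  0.04  ]] 0.15126988779161876
bolt [[ 0.4664 -0.2543  0.051 ]]
```

```bash
python3 -m pendant '[{"x":0.6,"y":1,"yaw":0.35},{"x":0.6,"y":1,"yaw":0.35},{"x":0.6,"y":1,"yaw":0.35},{"x":0.6,"y":1,"yaw":0.35},{"x":0.6,"y":1,"yaw":0.35},{"x":0.6,"y":1,"yaw":0.35},{"x":0.6,"y":1,"yaw":0.35},{"x":0.6,"y":1,"yaw":0.35}]' 1
```

```text
invalid input at $[0]: expected keys x, y, z, yaw
```

```bash
python3 -m pendant '[{"x":0.6,"y":1,"z":0,"yaw":0.35},{"x":0.6,"y":1,"z":0,"yaw":0.35},{"x":0.6,"y":1,"z":0,"yaw":0.35},{"x":0.6,"y":1,"z":0,"yaw":0.35},{"x":0.6,"y":1,"z":0,"yaw":0.35},{"x":0.6,"y":1,"z":0,"yaw":0.35},{"x":0.6,"y":1,"z":0,"yaw":0.35},{"x":0.6,"y":1,"z":0,"yaw":0.35}]' 1
```

```text
time: 1.15
tool_pos: [0.2931, -0.4583, 0.2394]
ee_rot: [0.0, 0.948, 0.317, 0.0]
contact_force: [0.5, 0.3, -0.9]
finger_gap: 0.0853
```

```bash
python3 -m pendant '[{"x":0.6,"y":1,"z":0,"yaw":0.35},{"x":0.6,"y":1,"z":0,"yaw":0.35},{"x":0.6,"y":1,"z":0,"yaw":0.35},{"x":0.6,"y":1,"z":0,"yaw":0.35},{"x":0.6,"y":1,"z":0,"yaw":0.35},{"x":0.6,"y":1,"z":0,"yaw":0.35},{"x":0.6,"y":1,"z":0,"yaw":0.35},{"x":0.6,"y":1,"z":0,"yaw":0.35}]'
python3 -m pendant '[{"x":0.6,"y":1,"z":0,"yaw":0.35},{"x":0.6,"y":1,"z":0,"yaw":0.35},{"x":0.6,"y":1,"z":0,"yaw":0.35},{"x":0.6,"y":1,"z":0,"yaw":0.35},{"x":0.6,"y":1,"z":0,"yaw":0.35},{"x":0.6,"y":1,"z":0,"yaw":0.35},{"x":0.6,"y":1,"z":0,"yaw":0.35},{"x":0.6,"y":1,"z":0,"yaw":0.35}]'
python3 -c "
from h import *
save('wrist','w1')"
python3 -m pendant '[{"x":0.4,"y":1,"z":0,"yaw":0.35},{"x":0.4,"y":1,"z":0,"yaw":0.35},{"x":0.4,"y":1,"z":0,"yaw":0.35},{"x":0.4,"y":1,"z":0,"yaw":0.35},{"x":0.4,"y":1,"z":0,"yaw":0.35},{"x":0.4,"y":1,"z":0,"yaw":0.35},{"x":0.4,"y":1,"z":0,"yaw":0.35},{"x":0.4,"y":1,"z":0,"yaw":0.35}]'
python3 -c "
from h import *
save('wrist','w2')"
```

```text
time: 2.15
tool_pos: [0.3891, -0.2983, 0.2393]
ee_rot: [0.0, 0.882, 0.471, 0.0]
contact_force: [0.2, 0.0, -0.0]
finger_gap: 0.0854
time: 3.15
tool_pos: [0.4851, -0.1383, 0.2393]
ee_rot: [0.0, 0.791, 0.612, -0.0]
contact_force: [0.2, -0.2, 0.5]
finger_gap: 0.0853
time: 4.2
tool_pos: [0.5488, 0.0217, 0.2393]
ee_rot: [0.0, 0.677, 0.736, 0.0]
contact_force: [0.8, 0.7, -0.8]
finger_gap: 0.0855
```

View pics/w1.png

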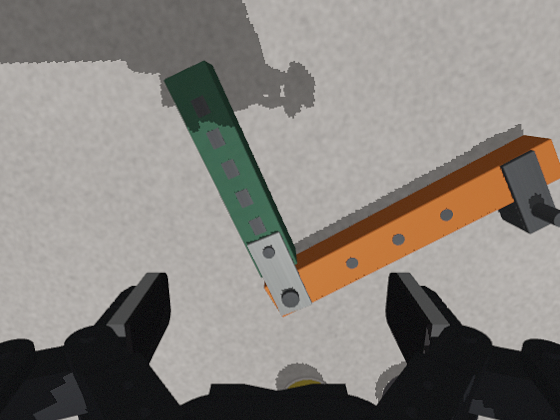

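View pics/w2.png

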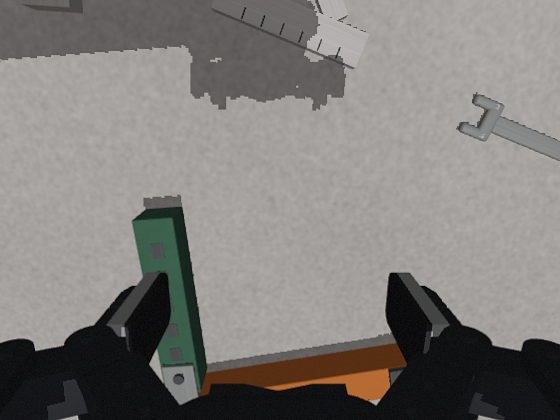

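```bash
python3 -m pendant '[{"x":0,"y":1,"z":0,"yaw":0.35},{"x":0,"y":1,"z":0,"yaw":0.35},{"x":0,"y":1,"z":0,"yaw":0.35},{"x":0,"y":1,"z":0,"yaw":0.35},{"x":0,"y":1,"z":0,"yaw":0.35},{"x":0,"y":0,"z":0,"yaw":0}]'
python3 -c "
from h import *
save('wrist','w3')
crop('w1',150,40,560,330,1.9,'c3')"
```

```text
time: 5.0
tool_pos: [0.548, 0.1227, 0.2394]
ee_rot: [-0.0, 0.596, 0.803, 0.0]
contact_force: [0.0, -0.1, 0.3]
finger_gap: 0.0854
```

View pics/w3.png

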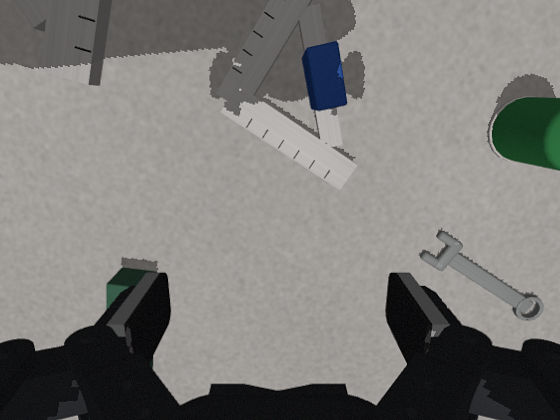

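View pics/c3.png

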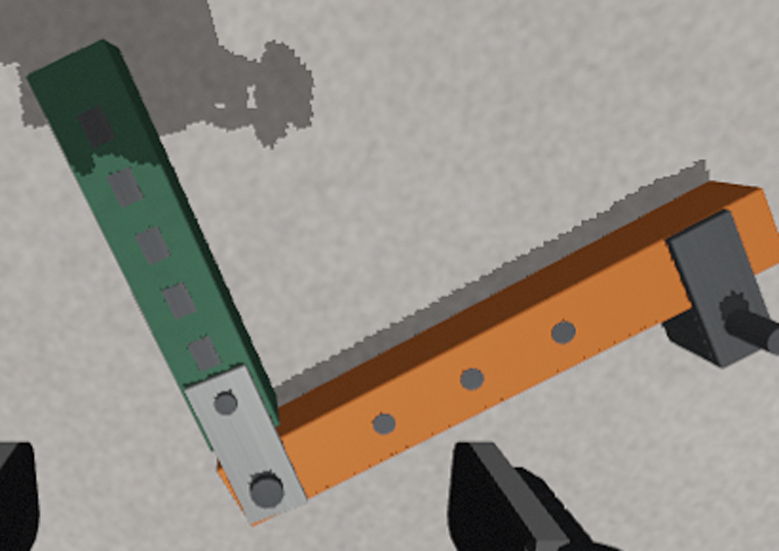

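```bash
python3 - <<'E'
from h import *
crop('w3',200,0,370,200,4,'c4')
np.set_printoptions(precision=4,suppress=True)
o=np.array([150,40])
f=lambda a:np.array(a)/1.9+o
p=px2w('w1',f([[282,432],[763,188]]),.04);print('beam',p,np.arctan2(*(p[1]-p[0])[[1,0]]))
p=px2w('w1',f([[278,408],[710,180]]),.0);print('beam0',p,np.arctan2(*(p[1]-p[0])[[1,0]]))
p=px2w('w1',f([[247,365],[104,40]]),.04);print('post',p,np.arctan2(*(p[1]-p[0])[[1,0]])-np.pi/2)
p=px2w('w1',f([[278,400],[120,45]]),.0);print('post0',p,np.arctan2(*(p[1]-p[0])[[1,0]])-np.pi/2)
print('bolt',px2w('w1',f([[266,490]]),.051))
E
```

```text
beam [[ 0.4839 -0.2267  0.04  ]
 [ 0.7337 -0.1612  0.04  ]] 0.25607267079423024
beam0 [[ 0.4829 -0.2303  0.    ]
 [ 0.7342 -0.1612  0.    ]] 0.26843127316869864
post [[ 0.4755 -0.1861  0.04  ]
 [ 0.4521 -0.0213  0.04  ]] 0.14073074176011446
post0 [[ 0.484  -0.2254  0.    ]
 [ 0.453  -0.0199  0.    ]] 0.15006719277676406
bolt [[ 0.4688 -0.2514  0.051 ]]
```

View pics/c4.png

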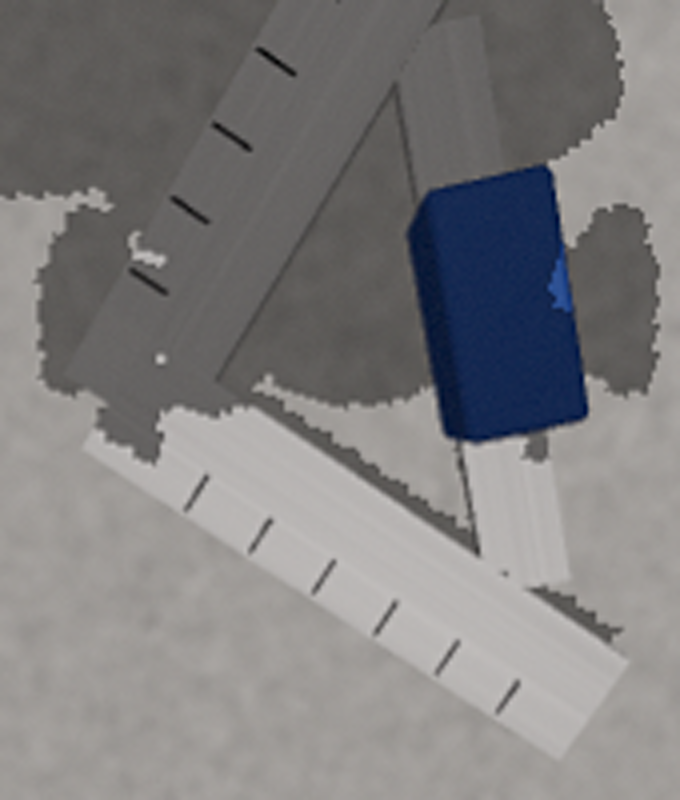

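```bash
python3 - <<'E'
from h import *
np.set_printoptions(precision=4,suppress=True)
o=np.array([200,0])
f=lambda a:np.array(a)/4+o
p=px2w('w3',f([[85,448],[560,758],[628,660]]),.016);print('x',p,np.arctan2(*(p[1]-p[0])[[1,0]]),np.linalg.norm(np.diff(p,axis=0),axis=1))
u=(p[1]-p[0]);u/=np.linalg.norm(u);v=np.array([-u[1],u[0],0])
c=p[1]-.15*u; print('corner',c,'grip',c+.075*(u+v))
p=px2w('w3',f([[65,375],[275,0]]),.016);print('y',p,np.arctan2(*(p[1]-p[0])[[1,0]])-np.pi/2)
for z in (.07,.076,.08):
 p=px2w('w3',f([[428,192],[548,166],[588,412],[465,440]]),z);print(z,'block',p.mean(0),np.linalg.norm(np.diff(p,axis=0),axis=1),np.arctan2(*(p[2]-p[1])[[1,0]])+np.pi/2)
s=observe();q=s['ee_rot'];print('jaw y',2*np.arctan2(q[2],q[1])-np.pi/2, s['tool_pos'])
E
```

```text
x [[0.4796 0.1674 0.016 ]
 [0.6117 0.1291 0.016 ]
 [0.6194 0.1572 0.016 ]] -0.28206179694155903 [0.1375 0.0291]
corner [0.4676 0.1709 0.016 ] grip [0.5605 0.222  0.016 ]
y [[0.4711 0.182  0.016 ]
 [0.4958 0.2708 0.016 ]] -0.2707419828268123
0.07 block [0.559 0.221 0.07 ] [0.0232 0.046  0.0249] 0.5116628779221255
0.076 block [0.5584 0.2204 0.076 ] [0.0227 0.0451 0.0244] 0.5116628779221246
0.08 block [0.5579 0.2201 0.08  ] [0.0224 0.0445 0.024 ] 0.5116628779221266
jaw y 0.29134031075760536 [0.5482 0.121  0.2392]
```

```bash
python3 -m pendant '[{"x":0.1,"y":1,"z":-0.6,"yaw":0.35},{"x":0.1,"y":1,"z":-0.6,"yaw":0.35},{"x":0.1,"y":1,"z":-0.6,"yaw":0.35},{"x":0.1,"y":1,"z":-0.6,"yaw":0.35},{"x":0.1,"y":0.95,"z":-0.6,"yaw":0.35},{"x":0,"y":0,"z":-0.8,"yaw":0},{"x":0,"y":0,"z":-0.8,"yaw":0},{"x":0,"y":0,"z":-0.8,"yaw":0}]'
python3 -c "
from h import *
save('wrist','w4')"
```

```text
time: 6.05
tool_pos: [0.5584, 0.2181, 0.13]
ee_rot: [0.0, 0.511, 0.86, -0.001]
contact_force: [-0.2, -0.1, -0.3]
finger_gap: 0.0857
```

View pics/w4.png

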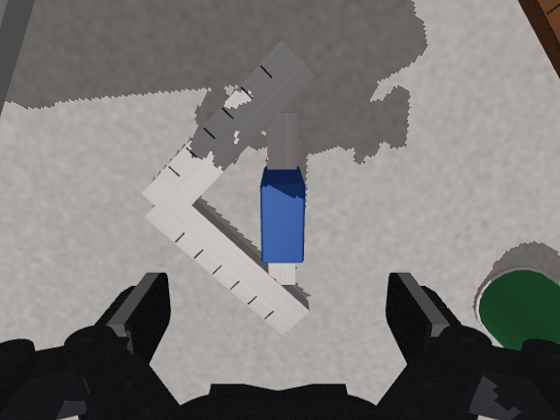

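The block's top face lies at columns 261–304, midway between the fingers and parallel to the pads. I'll check its position along the jaws before I descend.

```bash
python3 - <<'E'
from h import *
np.set_printoptions(precision=4,suppress=True)
for z in (.07,.076):
  p=px2w('w4',[[264,184],[303,184],[303,262],[262,262]],z);print(z,p.mean(0),np.linalg.norm(np.diff(p,axis=0),axis=1),np.arctan2(*(p[1]-p[0])[[1,0]]))
p=px2w('w4',[[281,334],[147,213],[308,311]],.016);print(p,np.linalg.norm(np.diff(p,axis=0),axis=1),np.arctan2(*(p[0]-p[1])[[1,0]]))
s=observe();q=s['ee_rot'];print('jaw y',2*np.arctan2(q[2],q[1])-np.pi/2, s['tool_pos'])
E
```

```text
0.07 [0.5586 0.2251 0.07  ] [0.0211 0.0459 0.0236] 0.4983897983332204
0.076 [0.5575 0.2269 0.076 ] [0.0204 0.0445 0.0229] 0.4983897983332205
[[0.6103 0.129  0.016 ]
 [0.4794 0.1707 0.016 ]
 [0.6187 0.1569 0.016 ]] [0.1374 0.14  ] -0.3085077613507097
jaw y 0.498681147800339 [0.5572 0.2175 0.128 ]
```

```bash
python3 -m pendant '[{"x":0.1,"y":0.15,"z":-0.9,"yaw":0},{"x":0,"y":0,"z":-0.9,"yaw":0},{"x":0,"y":0,"z":-0.9,"yaw":0},{"x":0,"y":0,"z":-0.9,"yaw":0},{"x":0,"y":0,"z":-0.9,"yaw":0},{"x":0,"y":0,"z":-0.35,"yaw":0},{"x":0,"y":0,"z":0,"yaw":0}]'
python3 -m pendant '[{"x":0,"y":0,"z":0,"yaw":0},{"x":0,"y":0,"z":0,"yaw":0},{"x":0,"y":0,"z":0,"yaw":0},{"x":0,"y":0,"z":0,"yaw":0},{"x":0,"y":0,"z":0,"yaw":0},{"x":0,"y":0,"z":0,"yaw":0}]' -1
```

```text
time: 6.98
tool_pos: [0.5601, 0.2223, 0.0338]
ee_rot: [-0.0, 0.51, 0.86, -0.0]
contact_force: [-0.1, -0.0, 0.4]
finger_gap: 0.0851
time: 7.72
tool_pos: [0.5603, 0.2223, 0.0347]
ee_rot: [0.0, 0.51, 0.86, -0.0]
contact_force: [-1.4, -0.4, 5.6]
finger_gap: 0.0256
```

```bash
python3 -m pendant '[{"x":0,"y":0,"z":0.5,"yaw":0},{"x":0,"y":0,"z":0.5,"yaw":0},{"x":0,"y":-0.3,"z":0.3,"yaw":0},{"x":0,"y":-0.7,"z":0,"yaw":0.2},{"x":0,"y":-1,"z":0,"yaw":0.4},{"x":0,"y":-1,"z":0,"yaw":0.4},{"x":0,"y":-1,"z":0,"yaw":0.4},{"x":0,"y":-1,"z":0,"yaw":0.4}]'
python3 -m pendant '[{"x":0,"y":-1,"z":0,"yaw":0.4},{"x":0,"y":-1,"z":0,"yaw":0.4},{"x":0,"y":-1,"z":0,"yaw":0.4},{"x":0,"y":-1,"z":0,"yaw":0.4},{"x":0,"y":-1,"z":0,"yaw":0.4},{"x":0,"y":-1,"z":0,"yaw":0.4},{"x":0,"y":-0.8,"z":0,"yaw":0.4},{"x":0,"y":0,"z":0,"yaw":0}]'
python3 - <<'E'
from h import *
save('wrist','w5');save('top','t5')
s=observe();q=s['ee_rot'];print('sq yaw',2*np.arctan2(q[2],q[1])-np.pi/2-np.pi/4, s['tool_pos'],s['finger_gap'])
E
```

```text
time: 8.72
tool_pos: [0.5603, 0.121, 0.0605]
ee_rot: [0.0, 0.414, 0.91, -0.0]
contact_force: [-0.2, 0.8, -5.1]
finger_gap: 0.0255
time: 9.72
tool_pos: [0.5601, -0.016, 0.0602]
ee_rot: [-0.0, 0.258, 0.966, -0.001]
contact_force: [0.5, 0.0, -4.5]
finger_gap: 0.0256
sq yaw 0.265567522213642 [ 0.56025871 -0.01314488  0.06047187] 0.025731656568899725
```

View pics/w5.png

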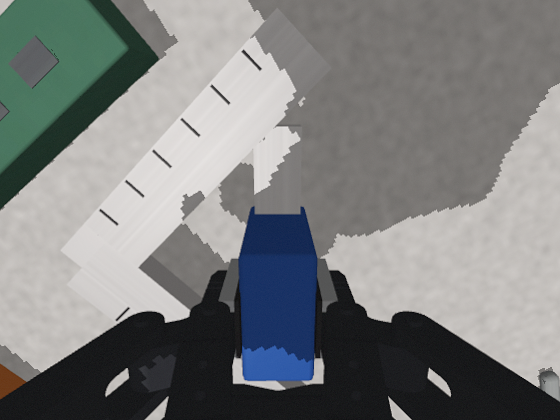

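View pics/t5.png

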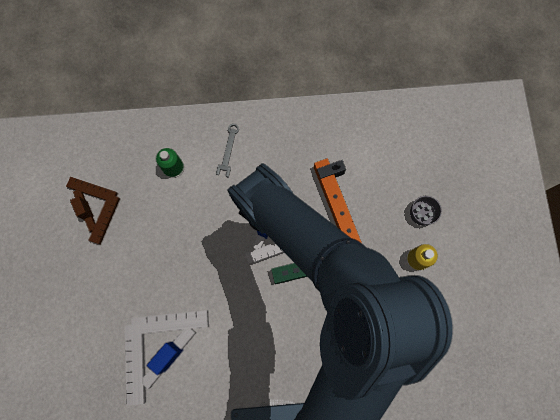

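```bash
python3 -m pendant '[{"x":0,"y":-0.9,"z":0,"yaw":0},{"x":0,"y":-0.9,"z":0,"yaw":0},{"x":0,"y":-0.9,"z":0,"yaw":0},{"x":0,"y":-0.9,"z":-0.3,"yaw":0},{"x":0,"y":-0.8,"z":-0.3,"yaw":0},{"x":0,"y":0,"z":-0.3,"yaw":0},{"x":0,"y":0,"z":-0.3,"yaw":0},{"x":0,"y":0,"z":0,"yaw":0}]'
python3 - <<'E'
from h import *
save('wrist','w6');save('scene','s6')
s=observe();q=s['ee_rot'];print('sq yaw',2*np.arctan2(q[2],q[1])-np.pi/2-np.pi/4, s['tool_pos'],s['contact_force'],s['torque'])
crop('s6',190,130,390,270,4,'c6')
E
```

```text
time: 10.82
tool_pos: [0.5599, -0.1003, 0.0358]
ee_rot: [-0.001, 0.256, 0.967, 0.0]
contact_force: [-0.3, 0.4, -4.1]
finger_gap: 0.025
sq yaw 0.26791585103801996 [ 0.56043178 -0.10068356  0.03633452] [-0.42704826  0.21663118 -3.15388349] [0.03950336 0.00946949 0.03689774]
```

View pics/w6.png

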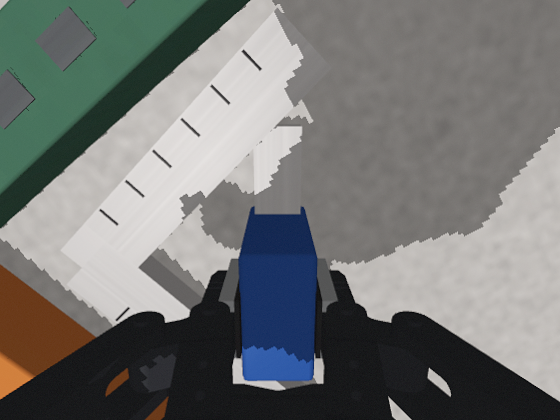

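View pics/c6.png

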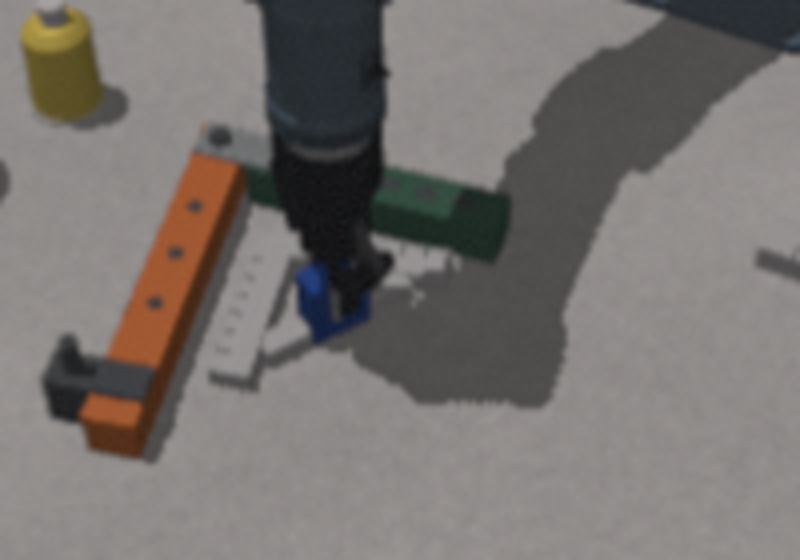

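```bash
python3 -m pendant '[{"x":0,"y":0,"z":-0.1,"yaw":0},{"x":0,"y":0,"z":-0.05,"yaw":0},{"x":0.1,"y":-0.35,"z":0,"yaw":0},{"x":0.1,"y":-0.35,"z":0,"yaw":0},{"x":0.1,"y":-0.35,"z":0,"yaw":0},{"x":0,"y":0,"z":0,"yaw":0}]'
python3 - <<'E'
from h import *
save('wrist','w7')
s=observe();q=s['ee_rot'];print('sq yaw',2*np.arctan2(q[2],q[1])-np.pi/2-np.pi/4, s['tool_pos'],s['contact_force'],s['torque'])
E
```

```text
time: 11.68
tool_pos: [0.5679, -0.1213, 0.0347]
ee_rot: [0.001, 0.256, 0.967, 0.001]
contact_force: [-0.9, 2.9, 5.1]
finger_gap: 0.0254
sq yaw 0.2673070455236455 [ 0.56787359 -0.12121693  0.03468457] [-0.104192    2.29417682  6.0478182 ] [ 0.77497976  0.0653487  -0.07842727]
```

View pics/w7.png

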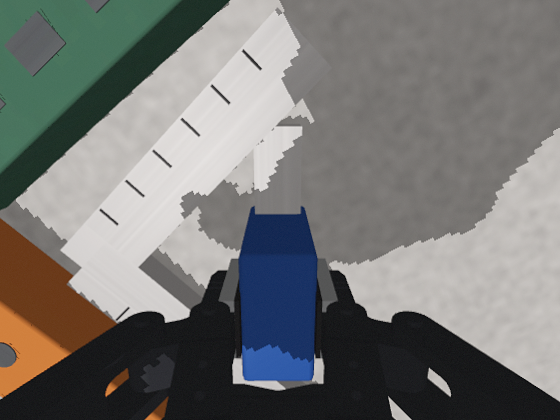

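```bash
python3 -m pendant '[{"x":0.02,"y":-0.07,"z":0.03,"yaw":0},{"x":0.02,"y":-0.07,"z":0,"yaw":0},{"x":0.02,"y":-0.07,"z":0,"yaw":0}]'
python3 -m pendant '[{"x":0.02,"y":-0.07,"z":0,"yaw":0},{"x":0.02,"y":-0.07,"z":0,"yaw":0},{"x":0,"y":0,"z":0,"yaw":0}]'
python3 - <<'E'
from h import *
save('wrist','w8'); crop('w8',0,150,240,350,3.3,'c8')
s=observe();q=s['ee_rot'];print('sq yaw',2*np.arctan2(q[2],q[1])-np.pi/2-np.pi/4, s['tool_pos'],s['contact_force'],s['torque'])
E
```

```text
time: 12.1
tool_pos: [0.5682, -0.1249, 0.0347]
ee_rot: [0.0, 0.256, 0.967, 0.001]
contact_force: [-2.0, 6.5, 6.3]
finger_gap: 0.0256
time: 12.48
tool_pos: [0.5688, -0.1271, 0.0347]
ee_rot: [0.0, 0.256, 0.967, 0.001]
contact_force: [-3.2, 8.4, 6.4]
finger_gap: 0.0252
sq yaw 0.2681162229016687 [ 0.56875721 -0.12709852  0.03467955] [-1.85350941  7.92828079  7.2305273 ] [ 1.58871821  0.32175727 -0.09147726]
```

View pics/c8.png

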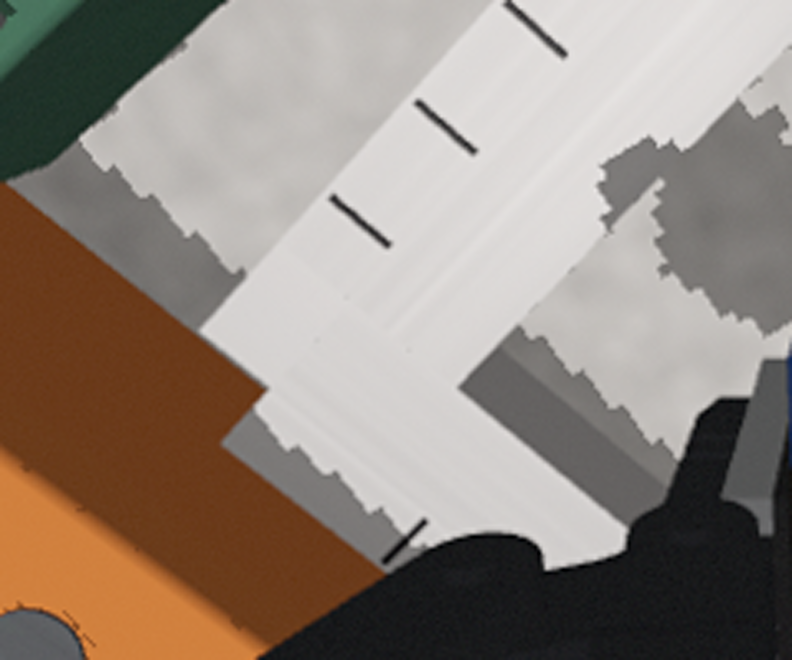

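```bash
python3 - <<'E'
from h import *
np.set_printoptions(precision=4,suppress=True)
f=lambda a:np.array(a)/3.3+[0,150]
b=px2w('w8',f([[5,183],[200,330]]),0.);s=px2w('w8',f([[220,445],[385,572]]),.016)
b2=px2w('w8',f([[0,447],[275,650]]),.04)
for p in(b,b2,s): print(p,np.arctan2(*(p[1]-p[0])[[1,0]]))
u=(b[1]-b[0])/np.linalg.norm(b[1]-b[0]);n=np.array([-u[1],u[0],0]);print((s-b[0])@n,(b2-b[0])@n)
p=px2w('w8',f([[200,330],[500,5]]),.016);print('yedge',p,np.arctan2(*(p[1]-p[0])[[1,0]])-np.pi/2)
E
```

```text
[[ 0.4826 -0.2298  0.    ]
 [ 0.5148 -0.2198  0.    ]] 0.30036171405867973
[[ 0.5128 -0.2199  0.04  ]
 [ 0.5514 -0.2091  0.04  ]] 0.27184299900611947
[[ 0.5291 -0.2164  0.016 ]
 [ 0.5571 -0.2086  0.016 ]] 0.2719300707869367
[-0.001  -0.0018] [ 0.0006 -0.0006]
yedge [[ 0.514  -0.2077  0.016 ]
 [ 0.4981 -0.1466  0.016 ]] 0.25489114557789194
```

```bash
python3 -m pendant '[{"x":-0.15,"y":-0.04,"z":0,"yaw":0},{"x":-0.15,"y":-0.04,"z":0,"yaw":0},{"x":-0.15,"y":-0.04,"z":0,"yaw":0},{"x":-0.15,"y":-0.04,"z":0,"yaw":0}]'
python3 -m pendant '[{"x":-0.15,"y":-0.04,"z":0,"yaw":0},{"x":-0.15,"y":-0.04,"z":0,"yaw":0},{"x":-0.15,"y":-0.04,"z":0,"yaw":0},{"x":-0.15,"y":-0.04,"z":0,"yaw":0}]'
python3 - <<'E'
from h import *
save('wrist','w9')
s=observe();q=s['ee_rot'];print('sq yaw',2*np.arctan2(q[2],q[1])-np.pi/2-np.pi/4, s['tool_pos'],s['contact_force'],s['torque'])
E
```

```text
time: 13.02
tool_pos: [0.5592, -0.1297, 0.035]
ee_rot: [0.002, 0.255, 0.967, 0.003]
contact_force: [4.0, 8.8, 1.1]
finger_gap: 0.0251
time: 13.52
tool_pos: [0.548, -0.1329, 0.0351]
ee_rot: [0.003, 0.256, 0.967, 0.003]
contact_force: [6.3, 7.9, -0.4]
finger_gap: 0.0253
sq yaw 0.26813153753822494 [ 0.5474478  -0.13299458  0.03507053] [6.60949786 8.30423018 0.35031272] [ 1.85830719 -1.24116683 -0.21395123]
```

View pics/w9.png

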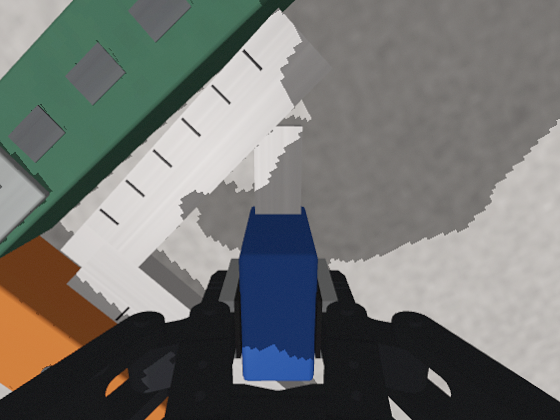

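```bash
python3 -m pendant '[{"x":-0.1,"y":-0.03,"z":0,"yaw":0},{"x":-0.1,"y":-0.03,"z":0,"yaw":0},{"x":-0.1,"y":-0.03,"z":0,"yaw":0},{"x":-0.1,"y":-0.03,"z":0,"yaw":0},{"x":0,"y":0,"z":0,"yaw":0}]'
python3 - <<'E'
from h import *
save('wrist','w10'); crop('w10',0,0,310,330,2.3,'c10')
s=observe();q=s['ee_rot'];print('sq yaw',2*np.arctan2(q[2],q[1])-np.pi/2-np.pi/4, s['tool_pos'],s['contact_force'],s['torque'])
E
```

```text
time: 14.2
tool_pos: [0.5398, -0.1351, 0.0351]
ee_rot: [0.003, 0.256, 0.967, 0.003]
contact_force: [5.4, 8.0, 1.0]
finger_gap: 0.0249
sq yaw 0.26836492129499057 [ 0.53976105 -0.13511355  0.03505769] [5.1916832  9.49070948 0.71778339] [ 1.95125715 -1.17250631 -0.34628705]
```

View pics/c10.png

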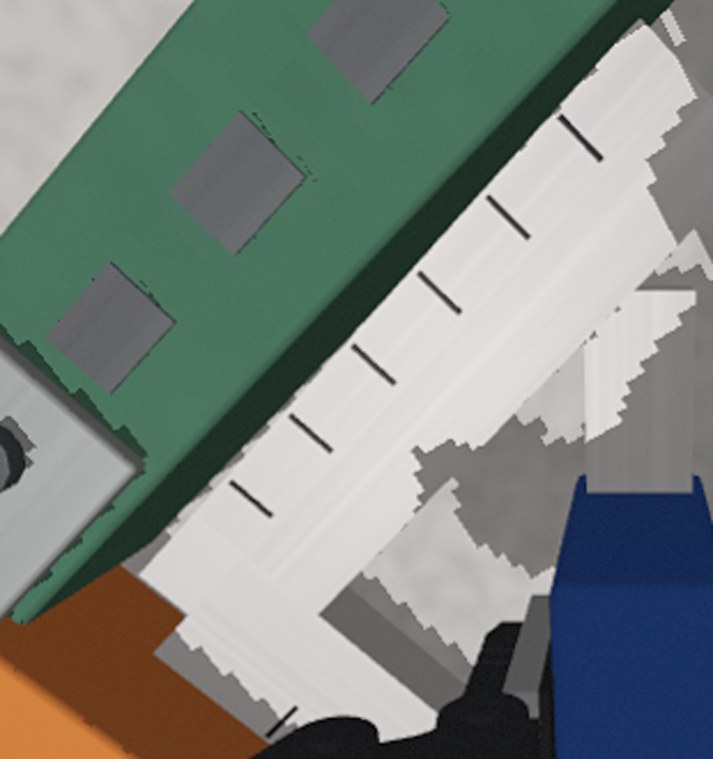

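```bash
python3 -m pendant '[{"x":-0.05,"y":-0.014,"z":0,"yaw":0},{"x":-0.05,"y":-0.014,"z":0,"yaw":0},{"x":-0.025,"y":-0.007,"z":0,"yaw":0},{"x":0,"y":0,"z":0,"yaw":0}]'
python3 - <<'E'
from h import *
save('wrist','w11'); crop('w11',0,0,310,330,2.3,'c11')
s=observe();q=s['ee_rot'];print('sq yaw',2*np.arctan2(q[2],q[1])-np.pi/2-np.pi/4, s['tool_pos'],s['contact_force'],s['torque'])
E
```

```text
time: 14.75
tool_pos: [0.5375, -0.1357, 0.0351]
ee_rot: [0.003, 0.256, 0.967, 0.003]
contact_force: [6.8, 8.8, 0.3]
finger_gap: 0.0253
sq yaw 0.26840053988782886 [ 0.53753176 -0.13572804  0.035115  ] [ 6.81655248 10.0174454   0.92486256] [ 2.00493773 -1.31888774 -0.27444358]
```

View pics/c11.png

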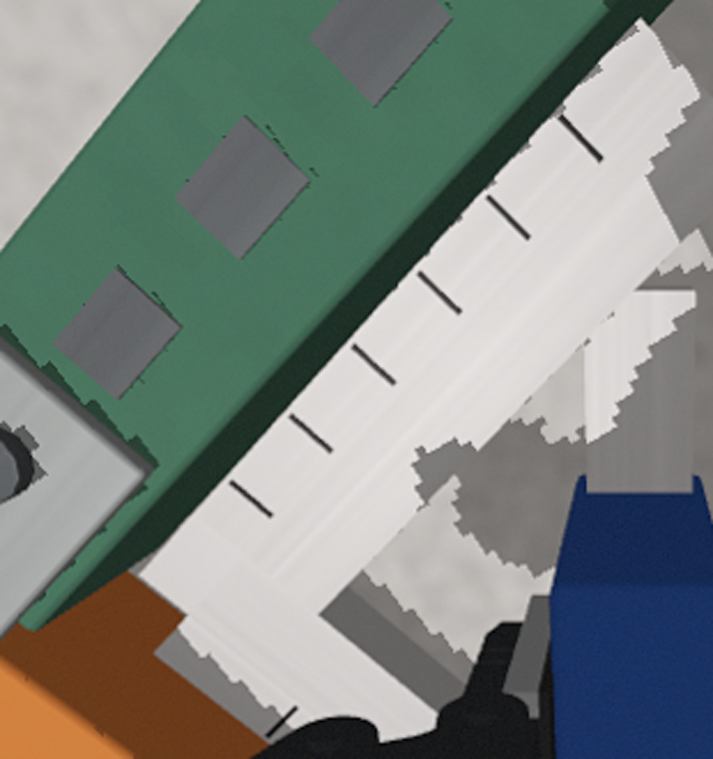

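```bash
python3 - <<'E'
from h import *
np.set_printoptions(precision=4,suppress=True)
f=lambda a:np.array(a)/2.3
for t,post,sq in(('w11',[[157,468],[605,5]],[[138,575],[640,20]]),('w10',[[147,465],[614,3]],[[138,575],[640,20]])):
  a=px2w(t,f(post),.04);b=px2w(t,f(sq),.016)
  A=[np.arctan2(*(p[1]-p[0])[[1,0]])-np.pi/2 for p in(a,b)]
  u=(b[1]-b[0])/np.linalg.norm(b[1]-b[0]);n=np.array([u[1],-u[0],0])
  print(t,A,A[0]-A[1],'gap mm',1000*((a-b[0])@n), 'along',(a-b[0])@u)
E
```

```text
w11 [np.float64(0.22341227112089213), np.float64(0.26445106401311724)] -0.04103879289222512 gap mm [-5.2271 -1.2304] along [0.0351 0.1325]
w10 [np.float64(0.2028301839040576), np.float64(0.2643594577328585)] -0.06152927382880091 gap mm [-6.6308 -0.5254] along [0.0344 0.1335]
```

```bash
python3 -m pendant '[{"x":-0.05,"y":-0.014,"z":0,"yaw":0},{"x":0,"y":0,"z":0,"yaw":0}]'
python3 -m pendant '[{"x":-0.05,"y":-0.014,"z":0,"yaw":0},{"x":0,"y":0,"z":0,"yaw":0}]'
python3 - <<'E'
from h import *
save('wrist','w12'); crop('w12',0,170,180,300,4.4,'c12'); crop('w12',150,0,330,130,4.4,'c12b')
s=observe();q=s['ee_rot'];print('sq yaw',2*np.arctan2(q[2],q[1])-np.pi/2-np.pi/4, s['tool_pos'],s['contact_force'],s['torque'])
E
```

```text
time: 15.05
tool_pos: [0.5365, -0.136, 0.0351]
ee_rot: [0.003, 0.256, 0.967, 0.003]
contact_force: [6.1, 9.0, 0.8]
finger_gap: 0.025
time: 15.3
tool_pos: [0.5355, -0.1363, 0.0351]
ee_rot: [0.003, 0.256, 0.967, 0.003]
contact_force: [6.2, 9.5, 0.8]
finger_gap: 0.0255
sq yaw 0.268455167988487 [ 0.5354912  -0.13626743  0.03509988] [ 6.94982278  9.29459177 -0.14510898] [ 1.93911193 -1.34247504 -0.30133999]
```

View pics/c12.png

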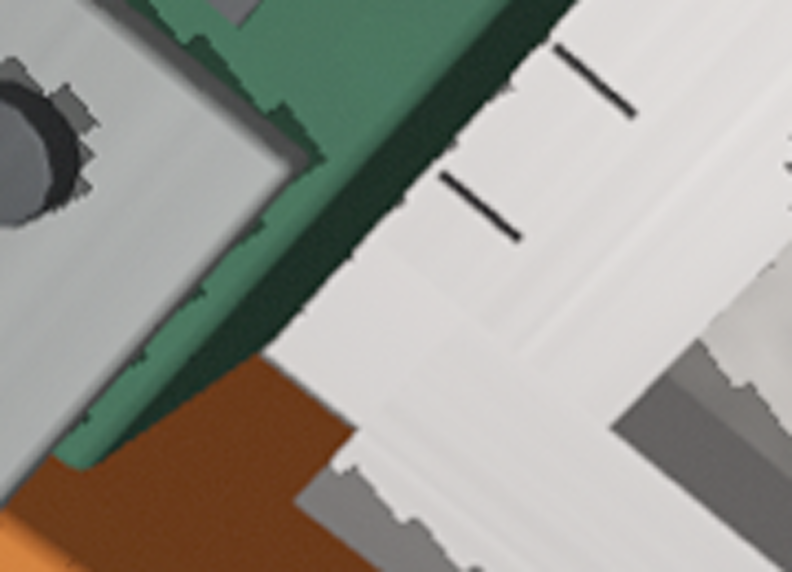

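View pics/c12b.png

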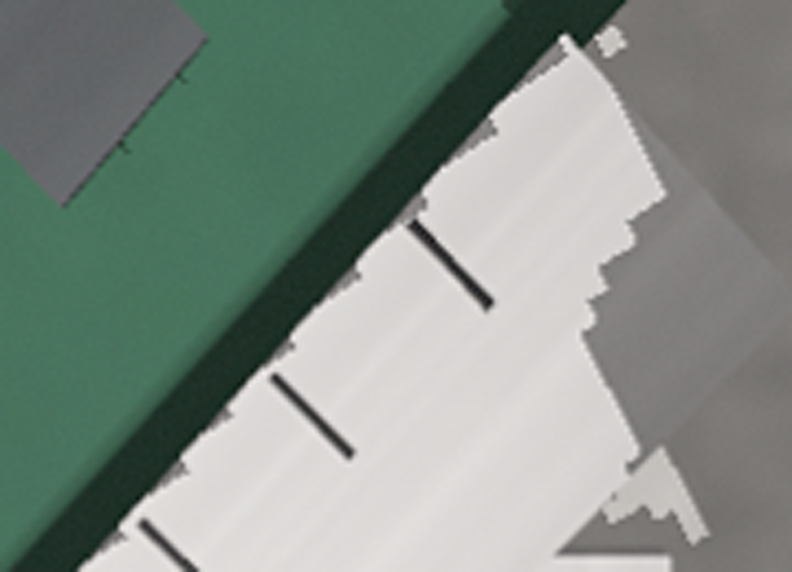

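```bash
python3 - <<'E'
from h import *
np.set_printoptions(precision=4,suppress=True)
t='w12'
a=px2w(t,[[61.4,229.5],[113.6,173.4],[154.5,123.9],[267,1.8]],.04);b=px2w(t,[[59.5,250],[278.4,8.6]],.016)
A=[np.arctan2(*(p[-1]-p[0])[[1,0]])-np.pi/2 for p in(a,b)]
u=(b[1]-b[0])/np.linalg.norm(b[1]-b[0]);n=np.array([u[1],-u[0],0])
print(A,A[0]-A[1],'gap mm',1000*((a-b[0])@n), 'along',(a-b[0])@u)
# edge fit by colour: green top vs dark side
im=cv2.imread('pics/w12.png').astype(int);
for t in('w10','w11','w12'):
    im=cv2.imread(f'pics/{t}.png').astype(int);P=[];Q=[]
    for r in range(8,215,4):
        g=im[r,:,1]; br=im[r].min(1)
        # first white from left run: dark(<60) then white(>150)
        d=np.where((g<62)&(im[r,:,1]>im[r,:,2]))[0]
        d=d[d<290]
        if len(d)<4: continue
        P.append((d[0]-.5,r)); Q.append((d[-1]+.5,r))
    P=np.array(P);
    a=px2w(t,P,.04)
    d=a[:,:2];
    for k in range(3):
        vx,vy,x0,y0=cv2.fitLine(d.astype(np.float32),cv2.DIST_HUBER,0,.001,.001).ravel()
    res=(d-[x0,y0])@[-vy,vx]
    print(t,len(P),np.arctan(-vx/vy),'med res',np.median(abs(res)))
E
```

```text
[np.float64(0.2588080185549435), np.float64(0.2632285527432412)] -0.004420534188297687 gap mm [-0.9139 -0.3529 -1.1651 -0.4348] along [0.0252 0.0559 0.0795 0.1336]
w10 52 0.23515292 med res 6.858977350758999e-05
w11 52 0.24762163 med res 7.3479283173847e-05
w12 52 0.2605488 med res 8.075487646964181e-05
```

```bash
cat > ang.py <<'E'
from h import *
import sys
t=sys.argv[1]; save('wrist',t)
im=cv2.imread(f'pics/{t}.png').astype(int);P=[]
for r in range(8,215,4):
    d=np.where((im[r,:,1]<62)&(im[r,:,1]>im[r,:,2]))[0]; d=d[d<290]
    if len(d)>3: P.append((d[0]-.5,r))
d=px2w(t,np.array(P),.04)[:,:2]
vx,vy,x0,y0=cv2.fitLine(d.astype(np.float32),cv2.DIST_HUBER,0,.001,.001).ravel()
s=observe();q=s['ee_rot']; print('post yaw',np.arctan(-vx/vy),'sq yaw',2*np.arctan2(q[2],q[1])-np.pi*.75,s['tool_pos'],s['contact_force'],s['torque'])
E
python3 -m pendant '[{"x":-0.025,"y":-0.007,"z":0,"yaw":0},{"x":0,"y":0,"z":0,"yaw":0}]'; python3 ang.py w13
python3 -m pendant '[{"x":-0.025,"y":-0.007,"z":0,"yaw":0},{"x":0,"y":0,"z":0,"yaw":0}]'; python3 ang.py w14
python3 - <<'E'
from h import *
# beam yaw from w1: bright orange top / dark orange side
im=cv2.imread('pics/w1.png').astype(int);P=[]
for c in range(310,490,4):
    col=im[:,c]; m=np.where((col[:,2]>150)&(col[:,2]>col[:,0]*2))[0]
    if len(m): P.append((c,m[0]-.5))
d=px2w('w1',np.array(P),.04)[:,:2]
vx,vy,x0,y0=cv2.fitLine(d.astype(np.float32),cv2.DIST_HUBER,0,.001,.001).ravel()
print('beam yaw',np.arctan(vy/vx),x0,y0)
E
```

```text
time: 15.6
tool_pos: [0.5351, -0.1364, 0.0351]
ee_rot: [0.003, 0.256, 0.967, 0.003]
contact_force: [7.1, 9.6, 0.4]
finger_gap: 0.0251
post yaw 0.26318118 sq yaw 0.26845788975922513 [ 0.5351262  -0.13637708  0.03514532] [ 5.88345423 10.46779277  0.78744371] [ 1.94727444 -1.35070693 -0.28186648]
time: 15.9
tool_pos: [0.5346, -0.1365, 0.0351]
ee_rot: [0.003, 0.256, 0.967, 0.003]
contact_force: [6.5, 9.0, 1.1]
finger_gap: 0.0253
post yaw 0.266761 sq yaw 0.2684691859804076 [ 0.5345795  -0.13651196  0.03511614] [6.73547309 9.33495795 0.13467016] [ 2.02702917 -1.337479   -0.25136   ]
beam yaw 0.26622063 0.5868808 -0.20044553
```

```bash
python3 -m pendant '[{"x":-0.025,"y":-0.007,"z":0,"yaw":0},{"x":0,"y":0,"z":0,"yaw":0}]'; python3 ang.py w15; python3 -c "
from h import *
crop('w15',0,150,200,300,4,'c15')"
```

```text
time: 16.2
tool_pos: [0.5344, -0.1365, 0.0352]
ee_rot: [0.003, 0.255, 0.967, 0.003]
contact_force: [6.6, 9.8, -0.2]
finger_gap: 0.0253
post yaw 0.26742584 sq yaw 0.26872650408459586 [ 0.53435706 -0.13654594  0.03516161] [ 7.31584141  9.88075258 -0.29603769] [ 2.06893425 -1.39506312 -0.22209422]
```

View pics/c15.png

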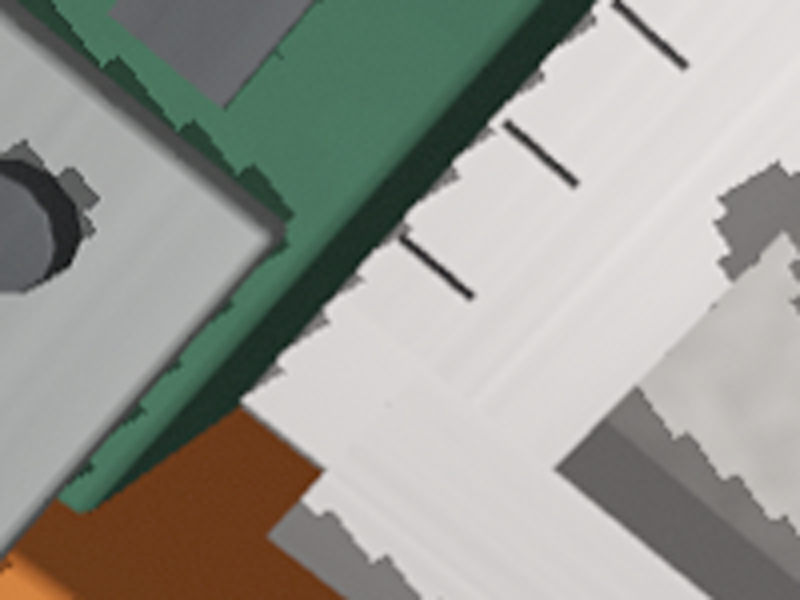

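```bash
python3 -m pendant '[{"x":-0.025,"y":-0.007,"z":0,"yaw":0},{"x":0,"y":0,"z":0,"yaw":0},{"x":0,"y":0,"z":0,"yaw":0}]'; python3 ang.py w16; python3 -m pendant '[{"x":0,"y":0,"z":0,"yaw":0},{"x":0,"y":0,"z":0,"yaw":0},{"x":0,"y":0,"z":0,"yaw":0},{"x":0,"y":0,"z":0,"yaw":0}]';python3 ang.py w17
python3 -c "
from h import *
save('scene','s17');crop('s17',190,130,390,270,4,'c17')"
```

```text
time: 16.62
tool_pos: [0.5343, -0.1366, 0.0353]
ee_rot: [0.004, 0.255, 0.967, 0.004]
contact_force: [8.5, 9.3, -0.6]
finger_gap: 0.0256
post yaw 0.06372054 sq yaw 0.26900196953316735 [ 0.53424874 -0.13650329  0.03525369] [ 7.70360094  9.66177829 -0.23149711] [ 2.10629844 -1.65341789 -0.19454824]
time: 17.18
tool_pos: [0.5343, -0.1366, 0.0353]
ee_rot: [0.004, 0.255, 0.967, 0.004]
contact_force: [8.2, 9.9, 0.0]
finger_gap: 0.0252
post yaw 0.067401364 sq yaw 0.26893323961910065 [ 0.53422709 -0.13654349  0.03525159] [ 7.24736374  9.13692417 -0.92629378] [ 2.15752623 -1.69273244 -0.22181351]
```

View pics/c17.png

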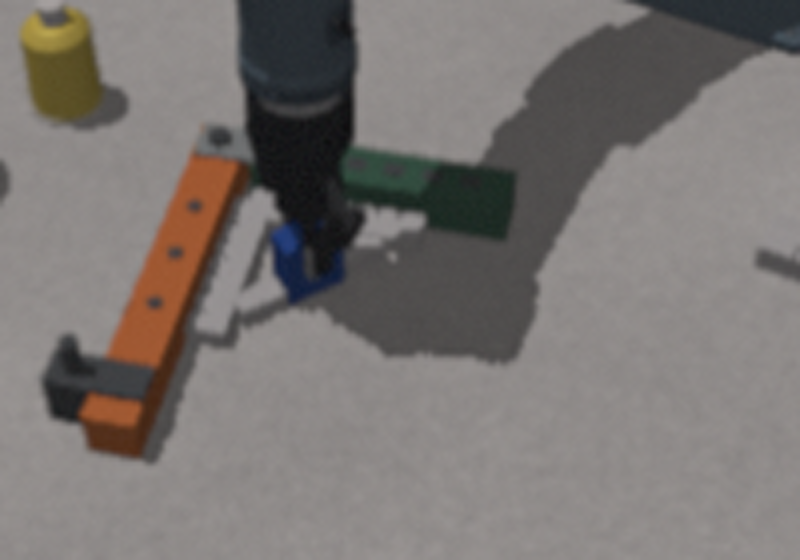

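View pics/w17.png

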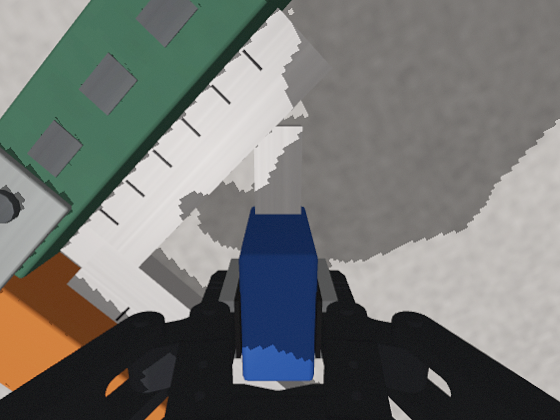

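```bash
python3 - <<'E'
from h import *
for t in('w14','w15','w16','w17'):
    im=cv2.imread(f'pics/{t}.png').astype(int);P=[]
    for r in range(24,200,4):
        e=None
        c=np.where(im[r].min(1)>175)[0]; 
        d=np.where((im[r,:,1]<62)&(im[r,:,1]>im[r,:,2]))[0]
        d=d[(d>60)&(d<290)]
        # restrict to the run around expected line
        x=278-(r-0)*0.905; d=d[abs(d-x)<25]
        if len(d)>3:P.append((d[0]-.5,r))
    P=np.array(P);d=px2w(t,P,.04)[:,:2]
    for k in range(3):
        vx,vy,x0,y0=cv2.fitLine(d.astype(np.float32),cv2.DIST_HUBER,0,.001,.001).ravel()
        res=abs((d-[x0,y0])@[-vy,vx]); d=d[res<max(.0005,np.median(res)*3)]
    print(t,len(d),np.arctan(-vx/vy))
save('top','t17')
a=cv2.imread('pics/t5.png');b=cv2.imread('pics/t17.png')
E
```

```text
w14 44 0.26661977
w15 44 0.26819894
w16 44 0.2689055
w17 44 0.26928338
```

View pics/t17.png

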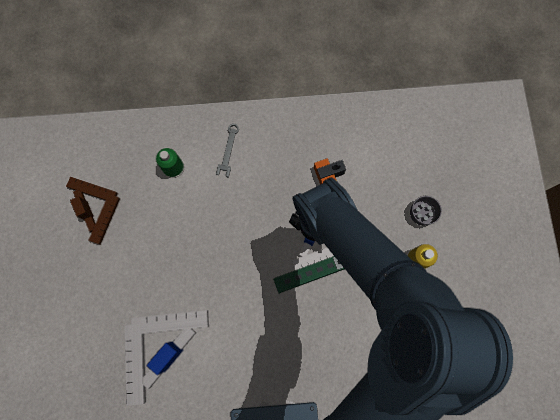

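The post reads 0.269 rad, the square 0.269 and the beam 0.266, so both edges look flush. The motion has stalled against both faces with a light push, and the cones, wrench and cup haven't moved. I'm handing the job in.

```bash
python3 -c "
from cell import *
print(close_job()); s=observe(); print(s['time'],s['tool_pos'],s['contact_force'],s['finger_gap'])"
```

```text
the job is handed in; nothing more can be done
None
the job is handed in; nothing more can be done
```

I gripped the small aluminium square by its blue block, turned it about 0.55 rad and laid it flat in the corner. I pressed it against the beam first, then slid it along until the post had swung square. I handed it in at about 17.3 s of the 48 s, still gripping and pressing; no verdict was reported.

**Angles:** the last checks gave the post at 0.269 rad, the square at 0.269 rad and the beam at 0.266 rad, so the post is within about 0.003 rad of square.

**Corner position:** the square's corner worked out to about (0.481, -0.229) m. The two camera estimates of the frame's corner were (0.483, -0.228) from the wrist and (0.4805, -0.230) from the top. Those disagree by about 3 mm, and the square's corner lies within about 2 mm of each.

**Forces:** the reading was about 8 N in x and 9 N in y. Allowing for friction, that is roughly 6 N on the beam and 4–5 N on the post; these contact forces are estimates, not measurements. The grip was steady at a 25 mm opening.

**Other objects:** the cones, wrench and bolt cup looked unmoved in the last top picture.

**Failed check:** my automatic reading of the post angle failed on the last two pictures (0.06–0.07 rad). Refitting those pictures to the post edge alone gave the 0.269 rad above.

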